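# Sift hazelnuts from walnuts

### The job

Lift the loaded nut sieve, carry it level and shake it from side to side over the wooden tray until every hazelnut has dropped into the tray while the walnuts stay in the sieve. Then tip the walnuts out over the spout into the white bowl, and stand the empty sieve upright on the worktop, clear of the tray and the bowl. Do not knock the blue spice tin or the jug about.

Things in the scene. Friction and masses are not known exactly. Their poses are not given: they have to be found in the camera images.
- sieve: Nut sieve, pale wood and steel, 111 (x) by 185 (y) by 113 mm high, 0.22 kg, all seven nuts in it at the start. Origin: at the underside, below the handle's middle; z up. Walls 40 high at x = +-52.5 and at the back, y = +84; the -y end is an open spout. Floor: two flat steel slats 12 wide along y at x = +-18.5, tops at z = 12, with three open slots 25 wide.
- sieve_grip (a point): Centre of the sieve's wooden handle, a bar 72 long (sieve x), 20 thick (sieve y) and 26 mm high, spanning the sieve on two wire posts, 100 mm above the sieve's underside. Nuts below it reach up to 50 mm above the underside. Axes as the sieve's. A wall cupboard overhangs the worktop from 0.62 m in front of the robot's base, 0.46 m up: lean the tool back from it.
- sieve_spout (a point): Middle of the lip of the sieve's spout, at (0, -99, 21) mm in the sieve's frame; the floor rises to it at 14 degrees over the last 37 mm. Axes as the sieve's.
- tray: Open wooden box for the small nuts, 170 (x) by 200 (y) by 55 mm high, walls 6 mm, loose, 0.6 kg. Origin: centre of its underside.
- bowl: Round white bowl for the walnuts, 164 mm across the rim, 65 mm high, loose, 0.6 kg. Origin: centre of its underside.
- spice_tin: Bystander: blue spice tin with a striped cream band, 57 mm wide, 68 high. Origin: centre of its underside.
- cream_jug: Bystander: small yellow jug with handle, 67 x 103 x 85 mm. Origin: centre of its underside.
- walnut_1: Walnut in its shell, pale brown, 46 long and 40 mm thick, 18 g: too thick for the slots, lies in one of them lengthwise at the start. Origin at its centre. It rolls end over end on a slope of more than about 15 degrees.
- walnut_2: Walnut in its shell, pale brown, 46 long and 40 mm thick, 18 g: too thick for the slots, lies in one of them lengthwise at the start. Origin at its centre. It rolls end over end on a slope of more than about 15 degrees.
- walnut_3: Walnut in its shell, pale brown, 46 long and 40 mm thick, 18 g: too thick for the slots, lies in one of them lengthwise at the start. Origin at its centre. It rolls end over end on a slope of more than about 15 degrees.
- hazelnut_1: Hazelnut, dark brown, 19 mm across and 20 high, 10 g, with a small flat base 7 mm wide. Origin at its centre. At the start it stands on its base on one of the slats (it tips over and drops through a slot only when the sieve is shaken across the slats or leans more than about 20 degrees).
- hazelnut_2: Hazelnut, dark brown, 19 mm across and 20 high, 10 g, with a small flat base 7 mm wide. Origin at its centre. At the start it stands on its base on one of the slats (it tips over and drops through a slot only when the sieve is shaken across the slats or leans more than about 20 degrees).
- hazelnut_3: Hazelnut, dark brown, 19 mm across and 20 high, 10 g, with a small flat base 7 mm wide. Origin at its centre. At the start it stands on its base on one of the slats (it tips over and drops through a slot only when the sieve is shaken across the slats or leans more than about 20 degrees).
- hazelnut_4: Hazelnut, dark brown, 19 mm across and 20 high, 10 g, with a small flat base 7 mm wide. Origin at its centre. At the start it stands on its base on one of the slats (it tips over and drops through a slot only when the sieve is shaken across the slats or leans more than about 20 degrees).

How it is judged (in metres and radians):
On the way, in this order (a step that is already met when the one before it is completed fails the run):
1. all four hazelnuts lie in the tray, below the sieve, while all three walnuts are still in the sieve (x of hazelnut_1 in the frame of tray between -0.085 and 0.085 m and y of hazelnut_1 in the frame of tray between -0.1 and 0.1 m and z of hazelnut_1 in the frame of tray between 0 and 0.05 m and z of each of hazelnut_1, hazelnut_2, hazelnut_3, hazelnut_4 in the frame of sieve below 0.003 m and x of hazelnut_2 in the frame of tray between -0.085 and 0.085 m and y of hazelnut_2 in the frame of tray between -0.1 and 0.1 m and z of hazelnut_2 in the frame of tray between 0 and 0.05 m and x of hazelnut_3 in the frame of tray between -0.085 and 0.085 m and y of hazelnut_3 in the frame of tray between -0.1 and 0.1 m and z of hazelnut_3 in the frame of tray between 0 and 0.05 m and x of hazelnut_4 in the frame of tray between -0.085 and 0.085 m and y of hazelnut_4 in the frame of tray between -0.1 and 0.1 m and z of hazelnut_4 in the frame of tray between 0 and 0.05 m and x of walnut_1 in the frame of sieve between -0.06 and 0.06 m and y of walnut_1 in the frame of sieve between -0.1 and 0.09 m and z of walnut_1 in the frame of sieve between 0.005 and 0.07 m and x of walnut_2 in the frame of sieve between -0.06 and 0.06 m and y of walnut_2 in the frame of sieve between -0.1 and 0.09 m and z of walnut_2 in the frame of sieve between 0.005 and 0.07 m and x of walnut_3 in the frame of sieve between -0.06 and 0.06 m and y of walnut_3 in the frame of sieve between -0.1 and 0.09 m and z of walnut_3 in the frame of sieve between 0.005 and 0.07 m), for 0.2 s.
2. all three walnuts are in the bowl, the hazelnuts still in the tray (horizontal distance between each of walnut_1, walnut_2, walnut_3 and bowl below 0.082 m and z of walnut_1 in the frame of bowl between 0 and 0.075 m and z of walnut_2 in the frame of bowl between 0 and 0.075 m and z of walnut_3 in the frame of bowl between 0 and 0.075 m and x of hazelnut_1 in the frame of tray between -0.085 and 0.085 m and y of hazelnut_1 in the frame of tray between -0.1 and 0.1 m and z of hazelnut_1 in the frame of tray between 0 and 0.05 m and x of hazelnut_2 in the frame of tray between -0.085 and 0.085 m and y of hazelnut_2 in the frame of tray between -0.1 and 0.1 m and z of hazelnut_2 in the frame of tray between 0 and 0.05 m and x of hazelnut_3 in the frame of tray between -0.085 and 0.085 m and y of hazelnut_3 in the frame of tray between -0.1 and 0.1 m and z of hazelnut_3 in the frame of tray between 0 and 0.05 m and x of hazelnut_4 in the frame of tray between -0.085 and 0.085 m and y of hazelnut_4 in the frame of tray between -0.1 and 0.1 m and z of hazelnut_4 in the frame of tray between 0 and 0.05 m), for 0.2 s.
At the end, for the whole second after the job is handed in: All four hazelnuts in the tray, all three walnuts in the bowl (centres inside the walls, under 50 and 75 mm up), tray and bowl upright, and the sieve flat on the worktop (within 6 mm, 0.08 rad), touching neither; sieve and nuts at rest (under 0.03 m/s) (all of step 2 and angle between each of sieve, tray, bowl's own z axis and vertical below 0.08 rad and height (world z) of sieve between -0.006 and 0.006 m and contact force between sieve and tray below 0.05 N and contact force between sieve and bowl below 0.05 N and linear speed of each of walnut_1, walnut_2, walnut_3, hazelnut_1, hazelnut_2, hazelnut_3, hazelnut_4, sieve below 0.03 m/s).
It fails at once if the blue spice tin or the jug is pushed more than 30 mm or tipped over (distance of any of spice_tin, cream_jug from where it was at the start of the episode above 0.03 m or angle between any of spice_tin, cream_jug's own z axis and vertical above 0.5 rad).
It also fails if it takes over 67 s, if anything falls off the work surface, if the arm or the gripper's body presses on something with over 40 N, if the wrist force passes 120 N, or if a joint passes its speed limit or range.

### The arm

A 6-joint arm with a two-finger parallel gripper is mounted at the origin on a cart in front of the work surface, level with it; the furniture and walls round the work are solid. World frame = base frame: x ahead of the robot, y to its left, z up, the work surface at z = 0. Lengths are in mm, angles in degrees, forces in N, time in s.
With the tool pointing down it reaches from about 350 to 850 mm from the base axis. Payload 8.1 kg.
Tool frame: the origin (TCP) lies between the finger pads; the fingertips stand 25 mm ahead of it and the grasp point (between the pads) lies 6 mm ahead of it (r.tcp_to_tips is the distance from the TCP to the fingertips, in mm); z points along the fingers, y is the line along which they close (so a half turn about z gives the same grasp; the last joint's range is limited). The gripper opens to 85 mm and grips with 20 to 120 N. Pads are 22 mm wide; open, the fingers measure 114 mm over their backs; the gripper's body (76 mm by 85 mm) begins 54 mm behind the grasp point. The pads swing forward as they close: fully open they stand 13 mm farther back than shut.
Start: joints at [70.852, 7.471, 85.268, -0, 87.261, -4.893], TCP at [147.722, 581.536, 256.292] pointing down, gripper open.
Joint ranges: [-169.43, 169.43], [-51.17, 129.36], [1.28, 143.12], [-76.62, 256.62], [0, 156.53], [-152.29, 152.29]. Speed limits (degrees/s): [136.94, 136.94, 159.86, 180, 180, 180].

### API

Orientations are given as [roll, pitch, yaw] about the fixed x, y, z axes, in that order (R = Rz(yaw) Ry(pitch) Rx(roll)).
In Python, from bench import r gives the robot as it stands.
- The arm moves only by the tool apply_moves, never from a script. Its arguments are lists of equal length, an entry for each row: "angular": the turn, a rotation vector about the world's x, y, z in units of 8 degrees (1.0 is 8 degrees), a list of three; "travel": the shift along the world's x, y, z in units of 40 mm (1.0 is 40 mm), a list of three; "jaw": the opening, from 0 (shut) to 1 (fully open). A call has 1 to 20 rows; each row shifts and turns the commanded pose from where the row before left it; what a row does not reach is not made up. A row lasts 1/8 s, in which the tool goes at most 62.5 mm and 10.7 degrees, less where a joint would pass 70% of its speed; a pose out of reach is approached as far as the arm can. A call is refused whole if a number of a shift passes 1 or a number of a turn 1, either way. A call with a gripper value outside its range is refused whole. The fingers move at their own pace and stop on an object; "force" is the grip in N (left out, the last holds). Time passes only in rows, so rows that do not move let the fingers close. It gives the time, the measured TCP pose, the force, the opening and the grip force at its end, in the units of the state.
- r.sense(): the state, without advancing time (a new reading comes with each control period).
- r.snapshot(name): name is "scene" or "top" or "wrist"; returns a dict with "color" (384x512x3 uint8, red, green, blue), "fx", "fy", "cx", "cy" (pixels), "distortion" ([k1, k2, p1, p2, k3] as OpenCV has them; the pictures are not rectified), "R" (3x3) and "t" (3): a world point X has camera coordinates R X + t; the wrist camera has in their place "mount" (4x4, takes a point from camera to tool coordinates, whose origin is the TCP and whose axes are the flange's). Camera axes: x right, y down, z forward; pixel columns grow to the right and rows downward; lengths in mm; the calibration is good to about 2 mm. A picture is of the moment at which its call begins: read the wrist's pose just before it. There is no depth.
- r.hand_in(): hands the job in; it is judged then, once.
The state is a dict: "time": time; "joint_pos": joint angles; "qd": joint speeds; "joint_efforts": joint torques, N m; "tool_pos": TCP position; "tcp_rot": TCP orientation; "ft_force": force on the tool from outside, world axes, zero at the start; "wrist_torque": the same for the moment, N m; "finger_gap": finger opening in mm; "grip_force": force on a finger pad.
Only numpy, scipy, OpenCV 4.12 (cv2) and the standard library are available. Lean on these libraries where they do the work, as an engineer would, in place of code of your own. Each camera call takes 0.05 s, during which the arm holds its last target. There are 200 camera calls.

## Working session

There is one attempt and no reset: what is moved stays moved. The work goes in short steps, Python scripts to look and compute and a tool call to move; the robot and the scene stay as the last step left them, time stands still between calls to the robot, and variables do not carry over. Pictures are saved under pics/ and viewed, at most 10 in all, crops included, and the job is handed in when it is done.

Besides the shell and the picture viewer there is one more tool, called after "Request:" as name(argument=value, ...), one argument or row to a line, values as JSON. apply_moves: Moves the arm, as the interface text tells. Its arguments: {"type":"object","properties":{"angular":{"type":"array"},"travel":{"type":"array"},"jaw":{"type":"array"},"force":{"type":"number"}},"required":["angular","travel","jaw"]}

```bash
ls; mkdir -p pics; python3 - <<'E'
from bench import r
import cv2,numpy as np
print(r.sense())
ims=[]
for n in ["scene","top"]:
    s=r.snapshot(n); cv2.imwrite(f"pics/{n}0.png",s["color"][:,:,::-1])
    print(n,{k:np.round(v,3).tolist() for k,v in s.items() if k!="color"})
E
```

```text
pics
{'time': 0.0, 'joint_pos': array([ 7.08504037e+01,  7.51645644e+00,  8.53299709e+01,  3.36770812e-03,
        8.72610424e+01, -4.89145501e+00]), 'qd': array([ 0.08671284, -0.08372859,  0.0628209 , -0.01963752,  0.03586051,
       -0.12804403]), 'joint_efforts': array([ 8.88748418e-04, -5.69385874e+01, -5.00559533e+01, -3.52047191e-04,
        1.41741772e-02, -5.58827651e-06]), 'tool_pos': array([147.55108425, 581.05357637, 255.22370083]), 'tcp_rot': array([-1.79893208e+02, -1.25150640e-02,  1.65741683e+02]), 'ft_force': array([-0.16040685, -0.967224  , -0.02406093]), 'wrist_torque': array([ 0.02265369, -0.0533747 , -0.00217766]), 'grip_force': 0.0, 'finger_gap': 85.43284398168399}
scene {'fx': 364.642, 'fy': 364.642, 'cx': 252.9, 'cy': 189.964, 'distortion': [-0.067, 0.0, 0.0, 0.0, 0.0], 'R': [[0.51, -0.86, 0.0], [-0.618, -0.366, -0.696], [0.599, 0.355, -0.718]], 't': [-345.34, 460.505, 627.352]}
top {'fx': 371.9, 'fy': 371.9, 'cx': 255.778, 'cy': 190.152, 'distortion': [0.004, 0.0, 0.0, 0.0, 0.0], 'R': [[-0.024, -1.0, -0.006], [-0.997, 0.024, -0.079], [0.079, 0.005, -0.997]], 't': [-4.85, 645.129, 1250.448]}
```

View pics/scene0.png

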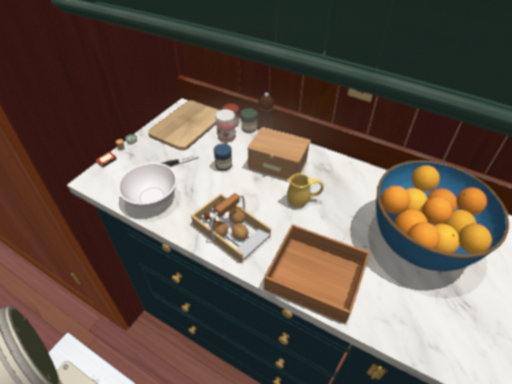

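View pics/top0.png

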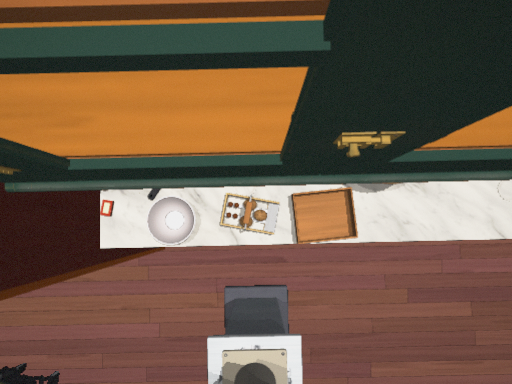

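The scene picture shows the bowl at about (148,185), the sieve at (231,226) with its spout towards the lower right, the tray at (317,272), the jug at (303,190) and the tin at (223,156). In the top picture the bowl is at (171,220), the sieve at (250,213) with its spout to the right, and the tray at (323,215).

```bash
cat > h.py <<'E'
import cv2,numpy as np
from bench import r
def K(s): return np.array([[s["fx"],0,s["cx"]],[0,s["fy"],s["cy"]],[0,0,1.]])
def ray(s,uv):
    p=cv2.undistortPoints(np.array([[uv]],float),K(s),np.array(s["distortion"],float))[0,0]
    R=np.array(s["R"]);t=np.array(s["t"]); return -R.T@t, R.T@np.array([p[0],p[1],1])
def plane(s,uv,z):
    c,d=ray(s,uv); return np.round(c+d*(z-c[2])/d[2],1)
def big(s,u,v,w,h,k=6): return cv2.resize(s["color"][v:v+h,u:u+w,::-1],None,fx=k,fy=k,interpolation=cv2.INTER_CUBIC)
E
python3 - <<'E'
from h import *
a=r.snapshot("scene");b=r.snapshot("top")
A=big(a,185,185,100,75,4);B=big(b,210,180,100,70,4)
cv2.imwrite("pics/z1.png",cv2.vconcat([A,B]))
# bowl
hsv=cv2.cvtColor(b["color"],cv2.COLOR_RGB2HSV)
for s,n,pts in [(b,"bowl",[(171,220,65)]),(b,"tray",[(323,215,55)]),(a,"bowl",[(148,182,65)]),(a,"tin",[(223,150,68)]),(a,"jug",[(302,180,85)])]:
    for u,v,z in pts: print(n,plane(s,(u,v),z))
for p in [(292,194),(353,188),(356,238),(295,243)]: print("tray corner",plane(b,p,55))
for p in [(149,220),(193,220),(171,198),(171,243)]: print("bowl rim",plane(b,p,65))
E
```

```text
bowl [549.5 262.1  65. ]
tray [ 554.1 -242.2   55. ]
bowl [551.8 263.7  65. ]
tin [769.2 159.3  68. ]
jug [ 756.6 -106.6   85. ]
tray corner [ 626.6 -141.3   55. ]
tray corner [ 641.8 -345.9   55. ]
tray corner [ 475.6 -348.4   55. ]
tray corner [ 463.8 -146.1   55. ]
bowl rim [551.2 335.   65. ]
bowl rim [547.8 189.3  65. ]
bowl rim [622.4 261.7  65. ]
bowl rim [474.  262.6  65. ]
```

View pics/z1.png

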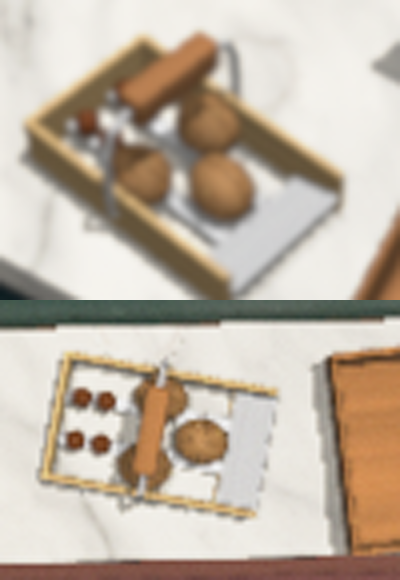

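The enlarged view shows the top-camera sieve corners, the handle bar (its ends near (249.3,201.3) and (246.5,222.5)), four hazelnuts at the back (left) and three walnuts near the handle. The spout plate is on the right.

```bash
python3 - <<'E'
from h import *
a=r.snapshot("scene");b=r.snapshot("top")
for p,z in [((249.3,201.3),113),((246.5,222.5),113),((227,194),40),((220.75,224.5),40),((279.5,203.25),40),((273.75,233.75),40)]: print("top",p,plane(b,p,z))
# handle ends in scene: crop px (205,40) and (125,100) top face
for p in [(185+208/4,185+40/4),(185+117/4,185+92/4)]: print("scene",plane(a,p,110))
E
```

```text
top (249.3, 201.3) [602.8   0.8 113. ]
top (246.5, 222.5) [535.7  11.1 113. ]
top (227, 194) [633.   77.5  40. ]
top (220.75, 224.5) [530.5 100.3  40. ]
top (279.5, 203.25) [597.3 -99.5  40. ]
top (273.75, 233.75) [495.3 -77.3  40. ]
scene [600.9   0.9 110. ]
scene [536.5  25.  110. ]
```

Request:
apply_moves(
  angular=[
    [-0.026, -0.122, 0.019],
    [-0.026, -0.122, 0.019],
    [-0.026, -0.122, 0.019],
    [-0.026, -0.122, 0.019],
    [-0.026, -0.122, 0.019],
    [-0.026, -0.122, 0.019],
    [-0.026, -0.122, 0.019],
    [-0.026, -0.122, 0.019],
    [-0.026, -0.122, 0.019],
    [-0.026, -0.122, 0.019],
    [-0.026, -0.122, 0.019],
    [-0.026, -0.122, 0.019],
    [-0.026, -0.122, 0.019],
    [-0.026, -0.122, 0.019],
    [-0.026, -0.122, 0.019],
    [0, 0, 0],
    [0, 0, 0],
  ],
  travel=[
    [0.656, -0.948, 0],
    [0.656, -0.948, 0],
    [0.656, -0.948, 0],
    [0.656, -0.948, 0],
    [0.656, -0.948, 0],
    [0.656, -0.948, 0],
    [0.656, -0.948, 0],
    [0.656, -0.948, 0],
    [0.656, -0.948, 0],
    [0.656, -0.948, 0],
    [0.656, -0.948, 0],
    [0.656, -0.948, 0],
    [0.656, -0.948, -0.4],
    [0.656, -0.948, -0.4],
    [0.656, -0.948, -0.5],
    [0, 0, 0],
    [0, 0, 0],
  ],
  jaw=[1, 1, 1, 1, 1, 1, 1, 1, 1, 1, 1, 1, 1, 1, 1, 1, 1],
  force=100,
)

```text
time: 2.42
tool_pos: [541.1, 12.8, 204.3]
tcp_rot: [179.7, 14.9, 168.0]
ft_force: [0.2, -0.4, 1.5]
finger_gap: 85.5
grip_force: 0.0
```

```bash
python3 - <<'E'
from h import *
q=r.sense();s=r.snapshot("wrist")
print(q["tool_pos"],q["tcp_rot"],q["joint_pos"],q["ft_force"])
cv2.imwrite("pics/w1.png",s["color"][:,:,::-1])
# project the expected handle ends
from scipy.spatial.transform import Rotation as R
M=np.array(s["mount"]);Rt=R.from_euler("xyz",q["tcp_rot"],degrees=True).as_matrix()
for y in(-36,0,36):
    c=np.cos(np.radians(-12));sn=np.sin(np.radians(-12))
    P=np.array([568+y*c,7+y*sn,113.])
    x=M[:3,:3].T@(Rt.T@(P-q["tool_pos"])-M[:3,3])
    print(cv2.projectPoints(x[None],np.zeros(3),np.zeros(3),K(s),np.array(s["distortion"],float))[0].ravel())
E
```

```text
[541.08723806  12.8273134  204.30631967] [179.69543682  14.92510056 167.95374822] [ -2.75914099 -13.23266923 111.950031    -2.26944794  66.51347847
 -80.1180175 ] [ 0.22584112 -0.44800153  1.45357255]
[259.59503964 166.28302833]
[259.51123703 210.46375015]
[259.44071201 247.62042325]
```

View pics/w1.png

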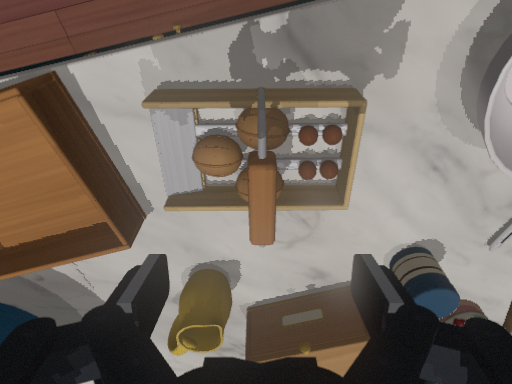

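The wrist view shows the handle upright at x≈262, between rows 152 and 244, midway between the open fingers and square to them. The walls are horizontal, so the yaw is right. I'll descend and grip.

Request:
apply_moves(
  angular=[
    [0, 0, 0],
    [0, 0, 0],
    [0, 0, 0],
    [0, 0, 0],
    [0, 0, 0],
    [0, 0, 0],
    [0, 0, 0],
    [0, 0, 0],
    [0, 0, 0],
    [0, 0, 0],
    [0, 0, 0],
    [0, 0, 0],
    [0, 0, 0],
  ],
  travel=[
    [0.115, -0.02, -0.49],
    [0.115, -0.02, -0.49],
    [0.115, -0.02, -0.49],
    [0.115, -0.02, -0.49],
    [0.115, -0.02, -0.49],
    [0, 0, 0],
    [0, 0, 0],
    [0, 0, 0],
    [0, 0, 0],
    [0, 0, 0],
    [0, 0, 0],
    [0, 0, 0],
    [0, 0, 0],
  ],
  jaw=[1, 1, 1, 1, 1, 1, 0, 0, 0, 0, 0, 0, 0],
  force=100,
)

```text
time: 4.1
tool_pos: [564.9, 8.8, 107.2]
tcp_rot: [179.7, 15.0, 168.0]
ft_force: [-2.4, 1.6, 5.9]
finger_gap: 18.6
grip_force: 98.6
```

Request:
apply_moves(
  angular=[
    [0, 0, 0],
    [0, 0, 0],
    [0, 0, 0],
    [0, 0, 0],
    [0, 0, 0],
    [0, 0, 0],
    [0, 0, 0],
    [0, 0, 0],
  ],
  travel=[
    [0, 0, 0.1],
    [0, 0, 0.25],
    [0, 0, 0.4],
    [0, 0, 0.5],
    [0, 0, 0.45],
    [0, 0, 0.3],
    [0, 0, 0.15],
    [0, 0, 0],
  ],
  jaw=[0, 0, 0, 0, 0, 0, 0, 0],
)

```text
time: 5.1
tool_pos: [564.4, 8.7, 192.5]
tcp_rot: [179.7, 15.0, 168.0]
ft_force: [0.4, 0.5, -3.4]
finger_gap: 18.7
grip_force: 97.8
```

Request:
apply_moves(
  angular=[
    [0, 0, 0.05],
    [0, 0, 0.1],
    [0, 0, 0.15],
    [0, 0, 0.16],
    [0, 0, 0.16],
    [0, 0, 0.16],
    [0, 0, 0.16],
    [0, 0, 0.16],
    [0, 0, 0.16],
    [0, 0, 0.16],
    [0, 0, 0.15],
    [0, 0, 0.15],
    [0, 0, 0.1],
    [0, 0, 0.05],
    [0, 0, 0],
    [0, 0, 0],
  ],
  travel=[
    [-0.025, -0.15, 0],
    [-0.025, -0.3, 0],
    [-0.025, -0.45, 0],
    [-0.025, -0.6, 0],
    [-0.025, -0.7, 0],
    [-0.025, -0.7, 0],
    [-0.025, -0.7, 0],
    [-0.025, -0.7, 0],
    [-0.025, -0.7, 0],
    [-0.025, -0.7, 0],
    [-0.025, -0.6, 0],
    [-0.025, -0.45, 0],
    [-0.025, -0.3, 0],
    [-0.025, -0.15, 0],
    [0, 0, 0],
    [0, 0, 0],
  ],
  jaw=[0, 0, 0, 0, 0, 0, 0, 0, 0, 0, 0, 0, 0, 0, 0, 0],
)

```text
time: 7.1
tool_pos: [550.4, -278.7, 192.2]
tcp_rot: [179.7, 15.0, -177.0]
ft_force: [-0.6, -0.0, -2.8]
finger_gap: 18.4
grip_force: 97.9
```

```bash
python3 - <<'E'
from h import *
a=r.snapshot("scene");b=r.snapshot("wrist");q=r.sense();print(q["joint_pos"],q["tool_pos"])
A=cv2.resize(a["color"][170:340,230:430,::-1],(452,384));cv2.imwrite("pics/c1.png",cv2.hconcat([A,b["color"][:,:340,::-1].copy()]))
E
```

```text
[ -37.02011832    1.52381058   99.51927191   10.57014088   67.91262758
 -133.08941241] [ 550.47578584 -278.6499402   192.34519897]
```

View pics/c1.png

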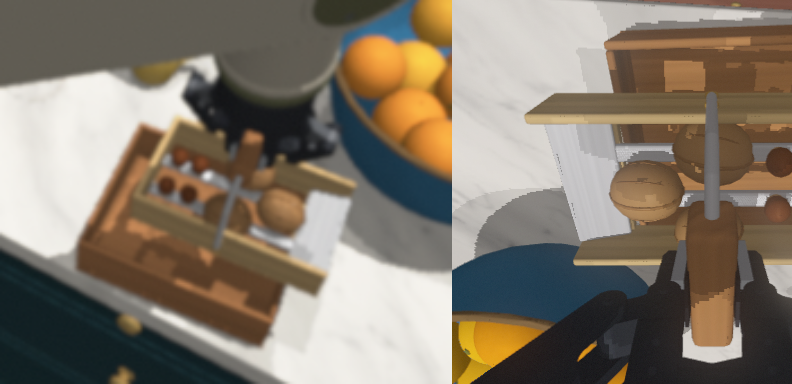

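The hazelnuts are still standing on the slats above the tray's middle, and all three walnuts are in the sieve. The sieve is level. I'll lower it a little and shake it.

Request:
apply_moves(
  angular=[
    [0, 0, 0],
    [0, 0, 0],
    [0, 0, 0],
    [0, 0, 0],
    [0, 0, 0],
    [0, 0, 0],
    [0, 0, 0],
    [0, 0, 0],
    [0, 0, 0],
    [0, 0, 0],
    [0, 0, 0],
    [0, 0, 0],
    [0, 0, 0],
  ],
  travel=[
    [0, 0, -0.2],
    [0, 0, -0.2],
    [0, 0, 0],
    [0.4, 0.02, 0],
    [-0.8, -0.04, 0],
    [0.8, 0.04, 0],
    [-0.8, -0.04, 0],
    [0.8, 0.04, 0],
    [-0.8, -0.04, 0],
    [0.4, 0.02, 0],
    [0, 0, 0],
    [0, 0, 0],
    [0, 0, 0],
  ],
  jaw=[0, 0, 0, 0, 0, 0, 0, 0, 0, 0, 0, 0, 0],
)

```text
time: 8.82
tool_pos: [550.7, -279.3, 176.7]
tcp_rot: [179.7, 15.0, -177.0]
ft_force: [-0.2, -1.0, -2.2]
finger_gap: 18.7
grip_force: 98.6
```

```bash
python3 - <<'E'
from h import *
a=r.snapshot("scene");b=r.snapshot("wrist");q=r.sense();print(q["joint_pos"],q["tool_pos"])
A=cv2.resize(a["color"][170:340,230:430,::-1],(452,384));cv2.imwrite("pics/c2.png",cv2.hconcat([A,b["color"][:,100:440,::-1].copy()]))
E
```

```text
[ -37.07163703    2.35356395  100.38660282   10.70157682   66.22973745
 -133.4505848 ] [ 550.42993554 -279.31482291  176.5164908 ]
```

View pics/c2.png

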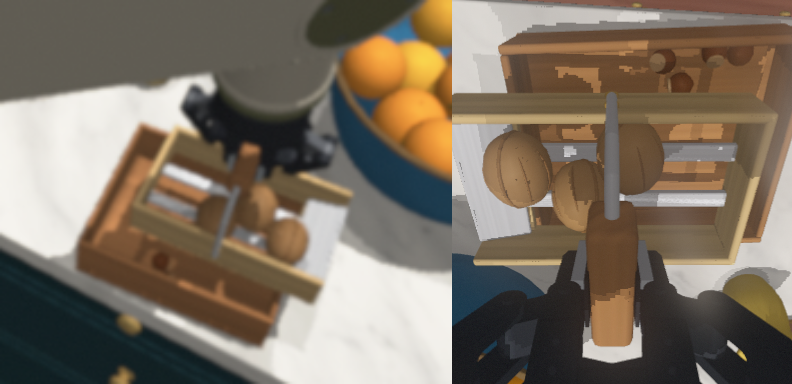

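All four hazelnuts now lie in the tray (wrist view, about (662,60), (682,83), (712,52) and (738,53)). The three walnuts are still in the sieve. Next I'll fit a kinematic model, so I can check the pour path against the cupboard and the joint ranges.

```bash
cat > k.py <<'E'
import numpy as np
from scipy.optimize import least_squares
from scipy.spatial.transform import Rotation as R
e=lambda ax,q:R.from_euler(ax,q,degrees=True)
def fk(q,p):
    a1,d1,a2,a3,d4,L=p
    A=e("z",q[0]);x=A.apply([a1,0,d1]);A=A*e("y",q[1]);x=x+A.apply([0,0,a2])
    A=A*e("y",q[2]);x=x+A.apply([a3,0,d4]);w=x;el=x-A.apply([0,0,d4])
    A=A*e("z",q[3])*e("y",q[4]);return x+A.apply([0,0,L]),A*e("z",-q[5]+0),w
D=[([70.8504,7.5165,85.33,.0034,87.261,-4.89],[147.55,581.05,255.22]),
([-2.759,-13.2327,111.95,-2.2694,66.5135,-80.118],[541.087,12.827,204.306]),
([-37.02,1.5238,99.519,10.570,67.9126,-133.089],[550.476,-278.65,192.345]),
([-37.0716,2.3536,100.3866,10.7016,66.2297,-133.4506],[550.43,-279.315,176.516])]
best=None
for L0 in(150,250,350):
  for s4 in(1,-1):
    f=lambda p:np.concatenate([np.r_[fk(np.array(q)*[1,1,1,s4,1,1],p)[0]-x] for q,x in D]+[(p-np.array([0,350,400,0,400,L0]))*1e-3])
    s=least_squares(f,[0,350,400,0,400,L0])
    if best is None or s.cost<best[0]: best=(s.cost,s4,s.x)
if __name__=="__main__":
    print(best)
    for q,x in D:
        P,A,w=fk(np.array(q)*[1,1,1,best[1],1,1],best[2]); print(np.round(P-x,1),np.round(w),np.round(A.as_euler("xyz",degrees=True)))
E
python3 k.py; python3 -c "
from bench import r;q=r.sense();print(q['tcp_rot'],q['joint_pos'])"
```

```text
(np.float64(3206.7475547300537), 1, array([-95.6618554 , 709.41721011, 485.06208481, 301.737824  ,
       645.98104698, 601.71154   ]))
[ 48.2 -17.2  -0.1] [196. 565. 857.] [-180.   -0. -114.]
[ -3.2 -60.6  -0.3] [386. -19. 785.] [166.   5.  97.]
[-1.4 -7.3  0.8] [ 394. -297.  774.] [179. -15.   7.]
[-6.  -3.8 -0.5] [ 389. -294.  757.] [179. -15.   6.]
[ 179.72646773   14.98073522 -177.03372558] [ -37.07163703    2.35356395  100.38660282   10.70157682   66.22973745
 -133.4505848 ]
```

```bash
python3 - <<'E'
s=open("k.py").read()
s=s.replace("a1,d1,a2,a3,d4,L=p","a1,d1,a2,a3,d4,L,b=p").replace("[a1,0,d1]","[a1,b,d1]").replace('e("z",-q[5]+0)','e("z",q[5]+90)')
s=s.replace("L0]))","L0,50]))").replace("400,L0])","400,L0,50])")
open("k.py","w").write(s)
E
python3 k.py
```

```text
(np.float64(0.014702629869424217), 1, array([1.66506168e-02, 3.18087870e+02, 3.69095616e+02, 6.15862489e+01,
       5.53379063e+02, 3.39802119e+02, 5.11990349e+01]))
[ 0. -0. -0.] [148. 582. 595.] [-180.   -0.  166.]
[-0.  0. -0.] [455.  29. 533.] [180.  15. 168.]
[ 0. -0.  0.] [ 463. -285.  521.] [ 180.   15. -177.]
[-0.  0. -0.] [ 463. -285.  505.] [ 180.   15. -177.]
```

```bash
cat > ik.py <<'E'
from k import *
p=best[2]
Rn=R.from_euler("xyz",[179.73,14.98,-177.03],degrees=True);T0=e("z",3).inv()*Rn
def tgt(h,psi,th):
    A=e("z",psi)*e("x",th)*T0; return np.array(h,float)-A.apply([0,0,6]),A
def ik(x,A,q0):
    f=lambda q:np.r_[fk(q,p)[0]-x,(A.inv()*fk(q,p)[1]).as_rotvec()*200]
    s=least_squares(f,q0,x_scale=1.);return s.x,s.cost
if __name__=="__main__":
  q=np.array([-37.07,2.35,100.39,10.70,66.23,-133.45])
  for h,psi,th in [((552,-279,171),3,0),((552,-279,225),3,0),((545,-150,225),-28,0),((545,0,225),-59,0),((545,130,225),-90,0),((545,262,225),-90,0),((600,262,225),-90,12),((625,262,222),-90,20),((640,262,220),-90,30),((620,262,220),-90,40),((595,262,222),-90,50),((580,262,225),-90,60)]:
    x,A=tgt(h,psi,th);qs=np.vstack([q]);q,c=ik(x,A,q);w=fk(q,p)[2]
    tz=A.apply([0,0,1]);k=(460-x[2])/-tz[2];
    print(h,psi,th,np.round(q),round(c,2),"TCP",np.round(x),"wrist",np.round(w),"axis@460",np.round((x-tz*k)[:2]))
E
python3 ik.py
```

```text
(552, -279, 171) 3 0 [ -37.    2.  100.   11.   66. -133.] 0.0 TCP [ 550. -279.  177.] wrist [ 463. -285.  505.] axis@460 [ 475. -284.]
(552, -279, 225) 3 0 [ -37.   -0.   97.   10.   72. -132.] 0.0 TCP [ 550. -279.  231.] wrist [ 463. -285.  559.] axis@460 [ 489. -283.]
(545, -150, 225) -28 0 [-19. -11. 107.  -2.  69. -81.] 0.0 TCP [ 544. -149.  231.] wrist [ 465. -109.  559.] axis@460 [ 489. -121.]
(545, 0, 225) -59 0 [  3.  -6. 103. -13.  76. -26.] 0.0 TCP [544.   1. 231.] wrist [498.  76. 559.] axis@460 [512.  53.]
(545, 130, 225) -90 0 [ 17.   6.  90. -14.  88.  18.] 0.0 TCP [545. 132. 231.] wrist [543. 219. 559.] axis@460 [544. 193.]
(545, 262, 225) -90 0 [ 28.  16.  80. -13.  91.  29.] 0.0 TCP [545. 264. 231.] wrist [543. 351. 559.] axis@460 [544. 325.]
(600, 262, 225) -90 12 [ 29.  14.  82. -19.  81.  33.] 0.0 TCP [599. 264. 231.] wrist [529. 351. 551.] axis@460 [549. 326.]
(625, 262, 222) -90 20 [ 30.  12.  86. -24.  73.  38.] 0.0 TCP [623. 264. 227.] wrist [509. 351. 535.] axis@460 [537. 330.]
(640, 262, 220) -90 30 [ 32.   9.  93. -32.  64.  47.] 0.0 TCP [637. 264. 225.] wrist [472. 351. 509.] axis@460 [500. 336.]
(620, 262, 220) -90 40 [ 36.   3. 103. -43.  57.  60.] 0.0 TCP [616. 264. 224.] wrist [404. 351. 475.] axis@460 [417. 346.]
(595, 262, 222) -90 50 [ 40.  -2. 112. -57.  54.  76.] 0.0 TCP [591. 264. 226.] wrist [338. 351. 436.] axis@460 [309. 362.]
(580, 262, 225) -90 60 [ 44.  -3. 119. -72.  54.  94.] 0.0 TCP [575. 264. 228.] wrist [290. 351. 391.] axis@460 [168. 389.]
```

Request:
apply_moves(
  angular=[
    [0, 0, 0],
    [0, 0, 0],
    [0, 0, 0],
    [0, 0, -0.1],
    [0, 0, -0.25],
    [0, 0, -0.4],
    [0, 0, -0.6],
    [0, 0, -0.6],
    [0, 0, -0.6],
    [0, 0, -0.6],
    [0, 0, -0.6],
    [0, 0, -0.6],
    [0, 0, -0.6],
    [0, 0, -0.6],
    [0, 0, -0.6],
    [0, 0, -0.6],
    [0, 0, -0.6],
    [0, 0, -0.6],
    [0, 0, -0.6],
    [0, 0, -0.6],
  ],
  travel=[
    [0, 0, 0.1],
    [0, 0, 0.25],
    [0, 0, 0.35],
    [0, 0.1, 0.35],
    [0, 0.2, 0.2],
    [0, 0.35, 0.1],
    [-0.04, 0.5, 0],
    [-0.04, 0.6, 0],
    [-0.04, 0.6, 0],
    [-0.04, 0.6, 0],
    [-0.04, 0.6, 0],
    [-0.04, 0.6, 0],
    [-0.04, 0.6, 0],
    [-0.04, 0.6, 0],
    [-0.04, 0.6, 0],
    [-0.04, 0.6, 0],
    [-0.04, 0.6, 0],
    [-0.04, 0.6, 0],
    [-0.04, 0.6, 0],
    [-0.04, 0.6, 0],
  ],
  jaw=[0, 0, 0, 0, 0, 0, 0, 0, 0, 0, 0, 0, 0, 0, 0, 0, 0, 0, 0, 0],
)

```text
time: 11.42
tool_pos: [528.1, 80.0, 231.6]
tcp_rot: [179.6, 15.0, 109.5]
ft_force: [1.0, 0.1, -2.4]
finger_gap: 19.0
grip_force: 98.6
```

Request:
apply_moves(
  angular=[
    [0, 0, -0.6],
    [0, 0, -0.6],
    [0, 0, -0.5],
    [0, 0, -0.4],
    [0, 0, -0.25],
    [0, 0, -0.1],
    [0, 0, 0],
    [0, 0, 0],
    [0, 0, 0],
    [0, 0, 0],
    [0, 0, 0],
    [0, 0, 0],
  ],
  travel=[
    [0, 0.6, 0],
    [0, 0.6, 0],
    [0, 0.6, 0],
    [0, 0.6, 0],
    [0, 0.6, 0],
    [0, 0.5, 0],
    [0, 0.4, 0],
    [0, 0.3, 0],
    [0, 0.2, 0],
    [0, 0.15, 0],
    [0, 0, 0],
    [0, 0, 0],
  ],
  jaw=[0, 0, 0, 0, 0, 0, 0, 0, 0, 0, 0, 0],
)

```text
time: 12.92
tool_pos: [528.0, 260.4, 230.3]
tcp_rot: [179.7, 15.0, 90.1]
ft_force: [0.1, -0.7, -2.8]
finger_gap: 19.0
grip_force: 98.6
```

```bash
python3 - <<'E'
from h import *
a=r.snapshot("scene");b=r.snapshot("wrist");q=r.sense();print(q["joint_pos"],q["tool_pos"],q["tcp_rot"])
A=cv2.resize(a["color"][110:300,80:280,::-1],(404,384));B=cv2.resize(b["color"][:,:,::-1],(396,297));B=cv2.copyMakeBorder(B,0,87,0,0,cv2.BORDER_CONSTANT);cv2.imwrite("pics/c3.png",cv2.hconcat([A,B]))
E
```

```text
[ 28.8402841   13.2732252   82.69120072 -13.24136293  91.07034307
  29.23517119] [527.97005035 260.34964411 230.31063111] [179.71396695  14.97328795  90.13647312]
```

View pics/c3.png

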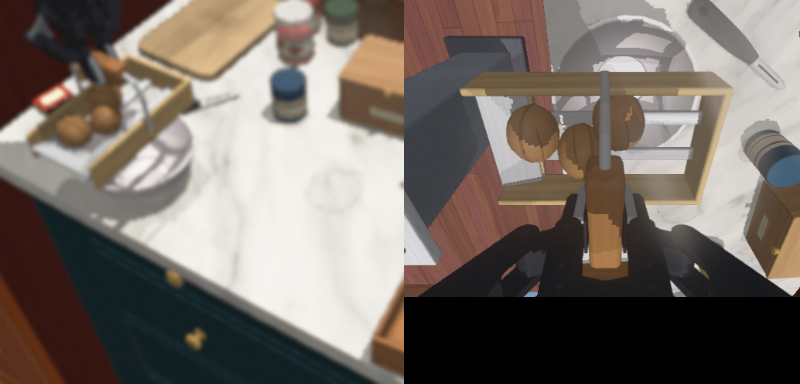

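All three walnuts are still in the sieve and the bowl is below it. I'll tip them out now.

Request:
apply_moves(
  angular=[
    [0, -0.136, 0],
    [0, -0.136, 0],
    [0, -0.136, 0],
    [0, -0.136, 0],
    [0, -0.136, 0],
    [0, -0.136, 0],
    [0, -0.136, 0],
    [0, -0.136, 0],
    [0, -0.136, 0],
    [0, -0.136, 0],
    [0, -0.136, 0],
  ],
  travel=[
    [0.05, 0, 0],
    [0.1, 0, 0],
    [0.15, 0, 0],
    [0.2, 0, 0],
    [0.25, 0, 0],
    [0.25, 0, 0],
    [0.25, 0, 0],
    [0.2, 0, 0],
    [0.15, 0, 0],
    [0.1, 0, 0],
    [0.08, 0, 0],
  ],
  jaw=[0, 0, 0, 0, 0, 0, 0, 0, 0, 0, 0],
)

```text
time: 14.4
tool_pos: [599.2, 260.8, 230.2]
tcp_rot: [167.3, 14.7, 87.0]
ft_force: [-0.4, 0.4, -2.9]
finger_gap: 18.7
grip_force: 98.6
```

Request:
apply_moves(
  angular=[
    [0, -0.167, 0],
    [0, -0.167, 0],
    [0, -0.167, 0],
    [0, -0.167, 0],
    [0, -0.167, 0],
    [0, -0.167, 0],
    [0, -0.25, 0],
    [0, -0.25, 0],
    [0, -0.25, 0],
    [0, -0.25, 0],
    [0, -0.25, 0],
    [0, -0.25, 0],
    [0, -0.25, 0],
    [0, -0.25, 0],
    [0, -0.25, 0],
    [0, -0.25, 0],
    [0, 0, 0],
    [0, 0, 0],
    [0, 0, 0],
    [0, 0, 0],
  ],
  travel=[
    [0.1, 0, -0.015],
    [0.1, 0, -0.015],
    [0.1, 0, -0.015],
    [0.1, 0, -0.015],
    [0.1, 0, -0.015],
    [0.1, 0, -0.015],
    [0.07, 0, 0],
    [0.07, 0, 0],
    [0.07, 0, 0],
    [0.07, 0, 0],
    [0.07, 0, 0],
    [-0.1, 0, 0],
    [-0.1, 0, 0],
    [-0.1, 0, 0],
    [-0.1, 0, 0],
    [-0.1, 0, 0],
    [0, 0, 0],
    [0, 0, 0],
    [0, 0, 0],
    [0, 0, 0],
  ],
  jaw=[0, 0, 0, 0, 0, 0, 0, 0, 0, 0, 0, 0, 0, 0, 0, 0, 0, 0, 0, 0],
)

```text
time: 16.9
tool_pos: [617.4, 260.7, 226.9]
tcp_rot: [138.7, 11.5, 80.4]
ft_force: [-0.1, -0.3, -1.7]
finger_gap: 18.7
grip_force: 98.8
```

```bash
python3 - <<'E'
from h import *
a=r.snapshot("scene");b=r.snapshot("wrist");q=r.sense();print(q["joint_pos"],q["tool_pos"],q["tcp_rot"])
A=cv2.resize(a["color"][110:300,80:280,::-1],(404,384));B=cv2.resize(b["color"][:,:,::-1],(396,297));B=cv2.copyMakeBorder(B,0,87,0,0,cv2.BORDER_CONSTANT);cv2.imwrite("pics/c4.png",cv2.hconcat([A,B]))
E
```

```text
[ 35.21344874   2.47513567 103.30948846 -43.11440535  56.7359913
  59.35142205] [617.30253913 260.6634927  226.7551994 ] [138.73571489  11.50600833  80.35750387]
```

View pics/c4.png

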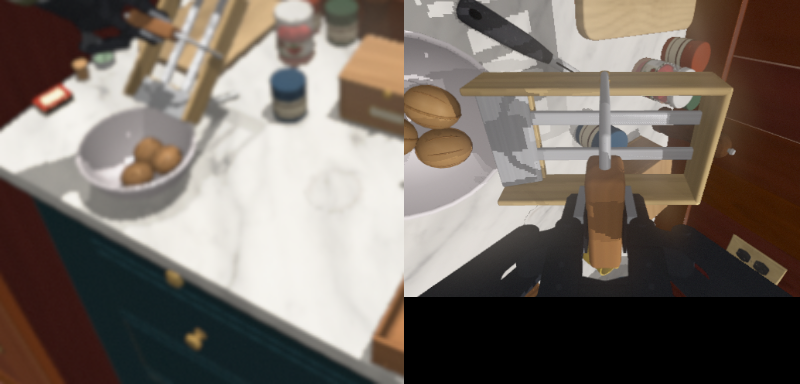

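All three walnuts are in the bowl and the sieve is empty. I'll level it and carry it back to the free spot between the tray and the bowl.

Request:
apply_moves(
  angular=[
    [0, 0.5, 0],
    [0, 0.5, 0],
    [0, 0.5, 0],
    [0, 0.5, 0],
    [0, 0.5, 0],
    [0, 0.5, 0],
    [0, 0.5, 0],
    [0, 0.5, 0],
    [0, 0.5, 0],
    [0, 0.5, 0],
    [0, 0, 0],
  ],
  travel=[
    [-0.18, 0, 0.05],
    [-0.18, 0, 0.05],
    [-0.18, 0, 0.05],
    [-0.18, 0, 0.05],
    [-0.18, 0, 0.05],
    [-0.18, 0, 0.05],
    [-0.18, 0, 0.05],
    [-0.18, 0, 0.05],
    [-0.18, 0, 0.05],
    [-0.18, 0, 0.05],
    [0, 0, 0],
  ],
  jaw=[0, 0, 0, 0, 0, 0, 0, 0, 0, 0, 0],
)

```text
time: 18.38
tool_pos: [545.9, 260.6, 246.7]
tcp_rot: [179.7, 15.0, 90.1]
ft_force: [1.1, 0.1, -1.4]
finger_gap: 18.4
grip_force: 98.8
```

Request:
apply_moves(
  angular=[
    [0, 0, 0.3],
    [0, 0, 0.6],
    [0, 0, 0.8],
    [0, 0, 0.8],
    [0, 0, 0.8],
    [0, 0, 0.8],
    [0, 0, 0.8],
    [0, 0, 0.8],
    [0, 0, 0.8],
    [0, 0, 0.8],
    [0, 0, 0.8],
    [0, 0, 0.8],
    [0, 0, 0.55],
    [0, 0, 0.3],
    [0, 0, 0],
    [0, 0, 0],
  ],
  travel=[
    [0.03, -0.2, 0],
    [0.03, -0.4, 0],
    [0.03, -0.5, 0],
    [0.03, -0.5, 0],
    [0.03, -0.5, 0],
    [0.03, -0.5, 0],
    [0.03, -0.5, 0],
    [0.03, -0.5, 0],
    [0.03, -0.5, 0],
    [0.03, -0.5, 0],
    [0.03, -0.5, 0],
    [0.03, -0.5, 0],
    [0.03, -0.35, 0],
    [0.03, -0.2, 0],
    [0, 0, 0],
    [0, 0, 0],
  ],
  jaw=[0, 0, 0, 0, 0, 0, 0, 0, 0, 0, 0, 0, 0, 0, 0, 0],
)

```text
time: 20.38
tool_pos: [561.8, 15.0, 246.6]
tcp_rot: [179.7, 15.0, 168.1]
ft_force: [0.1, 0.1, -2.3]
finger_gap: 18.4
grip_force: 98.7
```

Request:
apply_moves(
  angular=[
    [0, 0, 0],
    [0, 0, 0],
    [0, 0, 0],
    [0, 0, 0],
    [0, 0, 0],
    [0, 0, 0],
    [0, 0, 0],
    [0, 0, 0],
    [0, 0, 0],
    [0, 0, 0],
    [0, 0, 0],
    [0, 0, 0],
    [0, 0, 0],
  ],
  travel=[
    [0, 0, -0.25],
    [0, 0, -0.45],
    [0, 0, -0.5],
    [0, 0, -0.5],
    [0, 0, -0.5],
    [0, 0, -0.5],
    [0, 0, -0.35],
    [0, 0, -0.2],
    [0, 0, -0.06],
    [0, 0, -0.06],
    [0, 0, -0.06],
    [0, 0, 0],
    [0, 0, 0],
  ],
  jaw=[0, 0, 0, 0, 0, 0, 0, 0, 0, 0, 0, 0, 0],
)

```text
time: 22.0
tool_pos: [562.1, 14.7, 109.8]
tcp_rot: [179.7, 15.0, 168.2]
ft_force: [-0.1, 0.9, -1.9]
finger_gap: 18.8
grip_force: 98.7
```

Request:
apply_moves(
  angular=[
    [0, 0, 0],
    [0, 0, 0],
    [0, 0, 0],
    [0, 0, 0],
  ],
  travel=[
    [0, 0, -0.03],
    [0, 0, -0.03],
    [0, 0, -0.01],
    [0, 0, 0],
  ],
  jaw=[0, 0, 0, 0],
)

```text
time: 22.5
tool_pos: [562.2, 14.8, 107.2]
tcp_rot: [179.7, 15.0, 168.2]
ft_force: [-1.9, 1.0, 4.6]
finger_gap: 18.5
grip_force: 99.7
```

Request:
apply_moves(
  angular=[
    [0, 0, 0],
    [0, 0, 0],
    [0, 0, 0],
    [0, 0, 0],
    [0, 0, 0],
    [0, 0, 0],
    [0, 0, 0],
    [0, 0, 0],
    [0, 0, 0],
    [0, 0, 0],
    [0, 0, 0],
    [0, 0, 0],
    [0, 0, 0],
    [0, 0, 0],
    [0, 0, 0],
  ],
  travel=[
    [0, 0, 0],
    [0, 0, 0],
    [0, 0, 0],
    [0, 0, 0],
    [0, 0, 0],
    [-0.05, 0.01, 0.2],
    [-0.12, 0.02, 0.49],
    [-0.12, 0.02, 0.49],
    [-0.12, 0.02, 0.49],
    [-0.12, 0.02, 0.49],
    [-0.12, 0.02, 0.49],
    [-0.12, 0.02, 0.49],
    [0, 0, 0],
    [0, 0, 0],
    [0, 0, 0],
  ],
  jaw=[0.3, 0.6, 1, 1, 1, 1, 1, 1, 1, 1, 1, 1, 1, 1, 1],
)

```text
time: 24.38
tool_pos: [530.6, 20.0, 231.0]
tcp_rot: [179.7, 14.9, 168.2]
ft_force: [0.2, -0.2, 0.4]
finger_gap: 84.9
grip_force: 0.0
```

```bash
python3 - <<'E'
from h import *
a=r.snapshot("scene");cv2.imwrite("pics/c5.png",cv2.resize(a["color"][110:340,80:400,::-1],(800,575)))
E
```

```text
(no output)
```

View pics/c5.png

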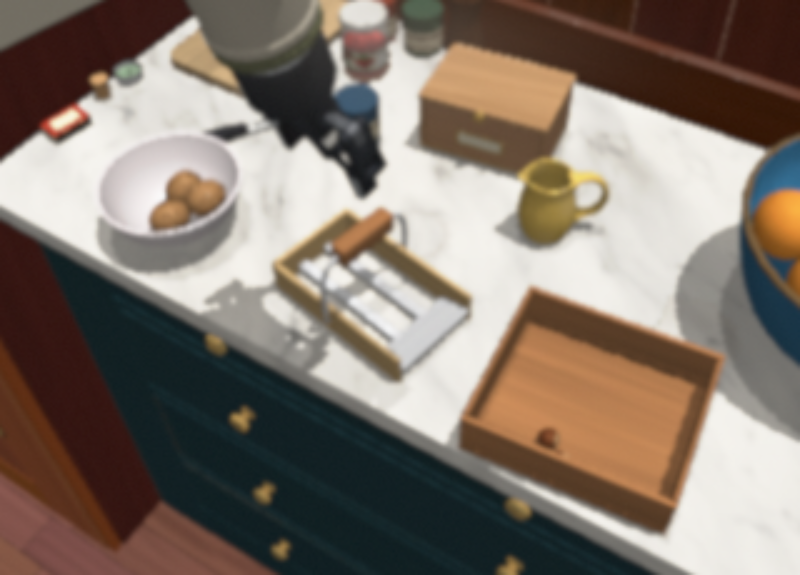

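The sieve stands clear, the walnuts are in the bowl, and one hazelnut shows over the tray's near wall. I'll count the hidden ones from the top camera.

```bash
python3 - <<'E'
from h import *
b=r.snapshot("top");cv2.imwrite("pics/c6.png",big(b,280,180,85,70,7))
E
```

```text
(no output)
```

View pics/c6.png

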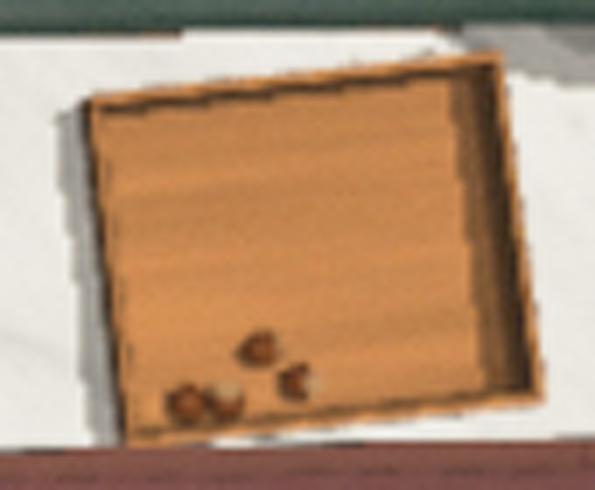

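All four hazelnuts lie in the tray, at (188,402), (225,400), (260,348) and (296,380).

```bash
python3 -c "
from bench import r
print(r.hand_in())"
```

```text
the job is handed in; nothing more can be done
None
```

I handed the job in at about 24 s: all four hazelnuts are in the tray, all three walnuts are in the bowl, and the empty sieve is upright on the worktop, clear of both; the tin and jug were not touched, and no verdict was returned.

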